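Pop a tasting jar and catch it on the chute

ROBOT

A 6-joint arm with a two-finger parallel gripper is mounted at the origin on the work surface. World frame = base frame: x ahead of the robot, y to its left, z up, the work surface at z = 0. Lengths are in m, angles in rad, forces in N, time in s.
With the tool pointing down it reaches from about 0.325 to 0.75 m from the base axis. Payload 7.6 kg.
Tool frame: the origin (TCP) lies between the finger pads; the fingertips stand 17 mm ahead of it and the grasp point (between the pads) lies 2 mm behind it; z points along the fingers, y is the line along which they close (so a half turn about z gives the same grasp; the last joint's range is limited). The gripper opens to 85 mm and grips with 20 to 120 N. Pads are 22 mm wide; open, the fingers measure 114 mm over their backs; the gripper's body (76 mm by 85 mm) begins 54 mm behind the grasp point. The pads swing forward as they close: fully open they stand 13 mm farther back than shut.
Start: joints at [-1.25, 0.052, 1.401, -0, 1.689, -0.07], TCP at [0.2, -0.485, 0.248] pointing down, gripper open.
Joint ranges: [-2.9, 2.9], [-0.91, 2.17], [0.12, 2.37], [-1.06, 4.2], [0.26, 2.73], [-2.93, 2.93]. Speed limits (rad/s): [2.57, 2.57, 3.01, 3.14, 3.14, 3.14].

INTERFACE

Orientations are given as a 3x3 rotation matrix whose columns are the frame's x, y, z axes.
In Python, from rig import telemetry, grab_frame, camera_info, order gives the robot as it stands.
- The arm moves only by the tool carry_out, never from a script. Its argument "motion" is text: rows parted by semicolons, each of 7 numbers parted by spaces: the turn, a rotation vector about the tool's x, y, z in rad, then the shift along the tool's x, y, z in m, then the closure, from 0 (fully open) to 1 (shut). A call has 1 to 5 rows; each row shifts and turns the commanded pose from where the row before left it, along the tool's axes as they then stand; what a row does not reach is not made up. A row lasts 1/8 s, in which the tool goes at most 62.5 mm and 10.7 degrees, less where a joint would pass 70% of its speed; a pose out of reach is approached as far as the arm can. A call is refused whole if a number of a shift passes 0.0625 or a number of a turn 0.188, either way. A call with a gripper value outside its range is refused whole. The fingers move at their own pace and stop on an object; "force" is the grip in N (left out, the last holds). Time passes only in rows, so rows that do not move let the fingers close. It gives the time, the measured TCP pose, the force, the opening and the grip force at its end, in the units of the state.
- telemetry.read_state(): the state, without advancing time (a new reading comes with each control period).
- grab_frame(name): name is "scene" or "top" or "wrist"; returns (picture, depth): 480x640x3 uint8, red, green, blue; 480x640 float32, m along the optical axis (not along the pixel's ray), 0 where there is no reading.
- camera_info(name): a dict with "fov_y" (degrees; the focal length in pixels is half the picture's height over the tangent of half this angle, whatever the lens; pixels are square), "cx", "cy" (the principal point, pixels), "camera_from_world" (4x4, takes a point from world to camera coordinates); the wrist camera has in their place "mount" (4x4, takes a point from camera to tool coordinates, whose origin is the TCP and whose axes are the flange's). Camera axes: x right, y down, z forward; pixel columns grow to the right and rows downward; lengths in m; the calibration is good to about 2 mm. A picture is of the moment at which its call begins: read the wrist's pose just before it. camera_info takes no time and is no camera call.
- order.finish_job(): hands the job in; it is judged then, once.
The state is a dict: "time_s": time; "joint_positions": joint angles; "joint_velocities": joint speeds; "joint_efforts": joint torques, N m; "tcp_pos": TCP position; "tcp_rot": TCP orientation; "ft_force": force on the tool from outside, world axes, zero at the start; "torque": the same for the moment, N m; "finger_gap": finger opening in m; "grasp_force": force on a finger pad.
Only numpy, scipy, OpenCV 4.12 (cv2) and the standard library are available. Lean on these libraries where they do the work, as an engineer would, in place of code of your own. Each camera call takes 0.05 s, during which the arm holds its last target. There are 200 camera calls.

TASK

At the preserves judging table, push the square button of the jar dispenser right down with one finger so that the little tasting jar pops out of its pocket, and have the other finger in the chute to stop the jar before it slides off the open end. Do not pick the jar up or drag it out yourself, keep it upright, and leave the other things on the table alone. Finish while holding: one finger still keeps the button down and the other still holds the jar back on the chute.

Things in the scene. Friction and masses are not known exactly. Their poses are not given: they have to be found in the camera images.
- dispenser: plywood jar dispenser, fixed to the table, 220 mm long, about 130 mm wide; origin at table height under the middle of the chute. x points level towards the pocket (uphill) end, -x to the open lower end (roughly towards the robot), z up. The button housing stands beside the chute on the +y side: x -95 to -5 mm, y 33.5 to 95.5 mm, 56 mm high
- chute: steel chute sloping down at 10 degrees to its open end. Origin on its floor, mid-length and mid-width, 55 mm straight above the dispenser's origin; x uphill along the floor, y level across, z square to the floor. Floor x -100 (open end) to +100 mm (end block, 40 mm high), 57 mm wide between side walls 4 mm thick and 10 mm high. The floor is so slippery (friction 0.06) that the jar never stops by itself
- gate_top (a point): middle of the top edge of the dark steel gate across the chute floor at chute x = 21 mm; it stands 7 mm out of the floor, holds the jar in its pocket, and sinks with the button (one piece with it). Once the button is about 7 mm down a spring kicker throws the jar downhill; unless stopped it slides off the open end within about half a second
- catch (a point): point on the chute floor, mid-width, level with the button's centre (chute x = -51 mm): a finger standing over it, reaching to between 10 and 25 mm above the floor, meets the jar as it comes down
- button (a joint): travel of the spring button in m: 0 up, 0.012 fully down, straight down; it starts at about 1.6 N and takes about 4 N fully down, and springs up when let go
- button_top (a point): centre of the top of the button, a flat grey plastic square 36 x 36 mm, 6 mm thick, at x = -50, y = +60 mm from the dispenser's origin and 76 mm above the table when up. It is then 30 mm above the chute floor beside it (18 mm when fully down) and moves with the button. The chute's middle is 60 mm to its side, towards the dispenser's -y
- jar: the tasting jar to be popped: filled glass jar with a metal lid, a plain cylinder 52 mm across and 50 mm tall, about 0.11 kg, loose, in the pocket at the upper end of the chute (chute x = +50 mm), leaning with the slope; origin at the centre of its underside, z along its axis
- jar_b: a loose bystander: a filled glass jar like the task's jar (52 mm across, 50 mm tall), standing on the table close beside the dispenser; origin at the centre of its underside
- jar_c: a loose bystander: a filled glass jar like the task's jar (52 mm across, 50 mm tall), standing on the table close beside the dispenser; origin at the centre of its underside
- tall_jar: loose bystander: pickle jar 72 mm across, 115 mm tall; origin at the centre of its underside
- wide_jar: loose bystander: jam jar 86 mm across, 80 mm tall; origin at the centre of its underside
- plate: loose bystander: white plate 150 mm across, 18 mm high; origin at the centre of its underside
- spoon: loose bystander: steel spoon with a wooden handle, lying on the table along its x axis
- card_stand: loose bystander: wooden foot 35 x 90 mm with an upright white card, 80 mm high in all; origin at the centre of its underside
Mind the look-alikes: they are no part of the job. What is shaped like the jar but blue is not meant.

How it is judged:
On the way, in this order (a step that is already met when the one before it is completed fails the run):
1. a finger pushes the button down (value of joint button above 0.004 m and contact force between the fingers and button above 0.5 N).
2. the popped jar is stopped on the chute by a finger, the button still down (x of jar in the frame of chute between -0.09 and 0.012 m and contact force between the fingers and jar above 0.02 N and linear speed of jar below 0.02 m/s and value of joint button above 0.008 m), for 0.3 s.
At the end, for the whole second after the job is handed in: The jar stands upright on the chute floor (tilt under 0.4 rad, underside within 10 mm of the floor), at rest, at least 38 mm downhill of its pocket and with its centre at least 10 mm short of the open end, held back by contact with a finger, while a finger keeps the button at least 8 mm down (all of step 2 and angle between jar's own z axis and vertical below 0.4 rad and contact force between jar and chute above 0.2 N and z of jar in the frame of chute below 0.01 m and contact force between the fingers and button above 0.5 N); the arm keeps its last pose, push and grip.
It fails at once if the jar slides off the chute (x of jar in the frame of chute below -0.1 m or z of jar in the frame of chute below -0.012 m).
It fails at once if the jar is lifted off the chute (z of jar in the frame of chute above 0.015 m).
It fails at once if the jar is tipped over (angle between jar's own z axis and vertical above 0.6 rad).
It fails at once if the jar is pushed or dragged in its pocket instead of being popped by the button (contact force between the fingers and jar above 0.5 N and value of joint button below 0.003 m).
It fails at once if another thing on the table is disturbed (moved 20 mm) (distance of any of jar_b, jar_c, tall_jar, wide_jar, plate, spoon, card_stand from where it was at the start of the episode above 0.02 m).
It also fails if it takes over 32 s, if anything falls off the work surface, if the arm or the gripper's body presses on something with over 40 N, if the wrist force passes 120 N, or if a joint passes its speed limit or range.

## Working session

There is one attempt and no reset: what is moved stays moved. The work goes in short steps, Python scripts to look and compute and a tool call to move; the robot and the scene stay as the last step left them, time stands still between calls to the robot, and variables do not carry over. Pictures are saved under pics/ and viewed, at most 10 in all, crops included, and the job is handed in when it is done.

Besides the shell and the picture viewer there is one more tool, called after "Call:" as name(argument=value, ...) on one line, values as JSON. carry_out: Moves the arm, as the interface text tells. Its arguments: {"type":"object","properties":{"motion":{"type":"string"},"force":{"type":"number"}},"required":["motion"]}

```bash
mkdir -p pics; ls; cat > h.py <<'E'
import numpy as np,cv2
from rig import telemetry,grab_frame,camera_info,order
def K(i): return 240/np.tan(np.radians(i["fov_y"])/2)
def w_from_c(n,s=None):
    i=camera_info(n)
    if n!="wrist": return np.linalg.inv(np.array(i["camera_from_world"])),i
    T=np.eye(4);T[:3,:3]=s["tcp_rot"];T[:3,3]=s["tcp_pos"];return T@np.array(i["mount"]),i
def cloud(n,d,s=None):
    T,i=w_from_c(n,s);f=K(i);v,u=np.mgrid[:480,:640]
    P=np.stack([(u-i["cx"])*d/f,(v-i["cy"])*d/f,d],-1)
    return P@T[:3,:3].T+T[:3,3]
E
python3 - <<'E'
from h import *
for n in("scene","top"):
    im,d=grab_frame(n);cv2.imwrite(f"pics/{n}.png",im[...,::-1]);np.savez(f"{n}.npz",im=im,d=d)
    print(camera_info(n))
print(telemetry.read_state())
E
```

```text
pics
{'fov_y': 54.274667170562836, 'cx': 314.0595383601803, 'cy': 237.352624934132, 'camera_from_world': array([[-0.4193214 ,  0.90782747, -0.00434249,  0.27066639],
       [ 0.69991945,  0.32023588, -0.63840563, -0.34250131],
       [-0.57817155, -0.27073653, -0.76968785,  1.47412371],
       [ 0.        ,  0.        ,  0.        ,  1.        ]])}
{'fov_y': 55.56923031354895, 'cx': 321.49672423924557, 'cy': 247.56085706540668, 'camera_from_world': array([[ 5.78026599e-03, -9.99382345e-01, -3.46629013e-02,
        -9.96839379e-04],
       [-9.84979875e-01,  2.91940854e-04, -1.72668933e-01,
         5.52953677e-01],
       [ 1.72572403e-01,  3.51403326e-02, -9.84369810e-01,
         9.63251339e-01],
       [ 0.00000000e+00,  0.00000000e+00,  0.00000000e+00,
         1.00000000e+00]])}
{'time_s': 0.1, 'joint_positions': array([-1.25028771e+00,  5.27596964e-02,  1.40159877e+00,  3.87874746e-05,
        1.68864140e+00, -7.03026030e-02]), 'joint_velocities': array([-1.00566319e-03, -7.31539600e-04, -2.05058785e-03,  8.32179399e-07,
        1.71137355e-03, -3.06031649e-04]), 'joint_efforts': array([ 1.28120337e-03, -3.82582140e+01, -3.60985565e+01, -1.06332907e-04,
        4.82253716e-03, -1.32394413e-05]), 'tcp_pos': array([ 0.19994385, -0.48516731,  0.24757635]), 'tcp_rot': array([[ 9.24598642e-01,  3.80942498e-01, -4.06783825e-04],
       [ 3.80942690e-01, -9.24597670e-01,  1.34768406e-03],
       [ 1.37278755e-04, -1.40102818e-03, -9.99999009e-01]]), 'ft_force': array([-0.21623929,  0.4737396 , -0.7698813 ]), 'torque': array([-0.00260012,  0.01109227,  0.0357367 ]), 'grasp_force': 0.0, 'finger_gap': 0.08544657918607163}
```

View pics/top.png

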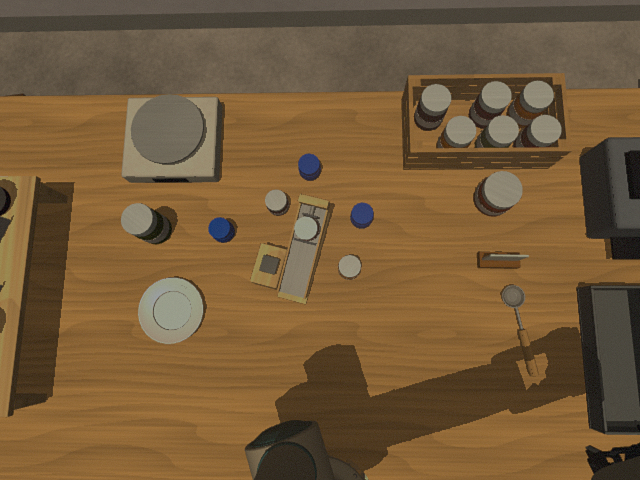

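View pics/scene.png

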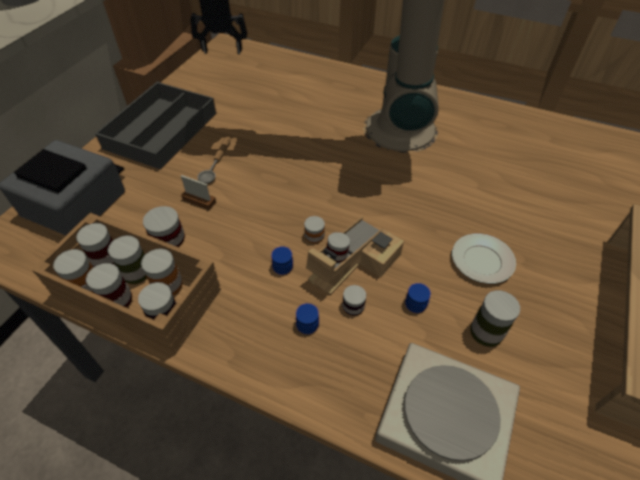

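The top view shows the dispenser's chute running from (293,297), the open end, to (314,200). The grey button is at (270,264). Jar-like candidates:
- White lid at (306,229): it sits on the chute in the pocket, so this is the jar.
- White lids at (276,201) and (349,266): standing on the table, so jar_b and jar_c.
- Blue at (309,167), (362,215) and (221,230): look-alikes.

```bash
python3 - <<'E'
from h import *
z=np.load("top.npz");im,d=z["im"],z["d"];P=cloud("top",d)
c=cv2.resize(im[180:310,235:375],None,fx=5,fy=5,interpolation=cv2.INTER_CUBIC);cv2.imwrite("pics/crop.png",c[:600,:,::-1])
sat=im.max(-1).astype(int)-im.min(-1)
for n,(u0,u1,v0,v1),zr in (("button",(255,288,248,282),(.066,.086)),("lid",(292,320,212,245),(.1,.125)),("b",(262,290,188,212),(.04,.06)),("c",(336,363,253,280),(.04,.06))):
    m=np.zeros(d.shape,bool);m[v0:v1,u0:u1]=1
    m&=(P[...,2]>zr[0])&(P[...,2]<zr[1])
    Q=P[m];r=cv2.minAreaRect((Q[:,:2]*1000).astype(np.float32))
    print(n,m.sum(),Q.mean(0).round(4),r)
print(P[264,270],P[229,306],P[270,295],P[255,300])
B=None
E
```

```text
button 275 [0.5118 0.1129 0.0758] ((512.063232421875, 113.3749771118164), (36.567420959472656, 36.07588195800781), 75.84537506103516)
lid 461 [0.5851 0.0318 0.1121] ((588.1156005859375, 31.271224975585938), (49.45746994018555, 56.84661102294922), 75.6617202758789)
b 372 [0.6623 0.1052 0.0497] ((662.31884765625, 105.69523620605469), (48.53569793701172, 47.38066101074219), 89.52101135253906)
c 399 [ 0.5118 -0.061   0.0496] ((511.9952087402344, -61.32429504394531), (46.135013580322266, 48.66026306152344), 89.96463012695312)
[0.51207772 0.11018008 0.07660818] [0.58101235 0.03089437 0.11306633] [0.50301008 0.05894193 0.04578258] [0.53525267 0.04762805 0.05419684]
```

View pics/crop.png

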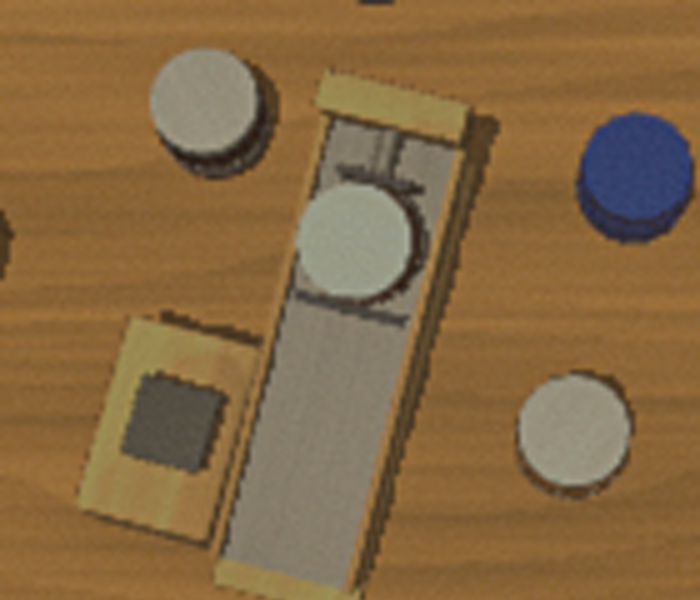

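The enlarged crop confirms it. The silver-lidded jar at crop (355,240) is in the pocket above the dark gate at (350,307), and the square button is at (172,422). The measured button height of 76 mm, size of 36 mm and lid height of 112 mm all match the description. Yaw is -14.2° from both the square and the button-to-lid line, so I'll move above it.

Call:
carry_out(motion="0 0 0 0.034 -0.0292 0 0.47;0 0 0 0.034 -0.0292 0 0.47;0 0 0 0.034 -0.0292 0 0.47;0 0 0 0.034 -0.0292 0 0.47;0 0 0 0.034 -0.0292 0 0.47")

```text
time_s: 0.72
tcp_pos: [0.3019, -0.2842, 0.248]
tcp_rot: [[0.925, 0.381, -0.0], [0.381, -0.925, 0.0], [-0.0, -0.0, -1.0]]
ft_force: [-0.5, 0.3, 0.1]
finger_gap: 0.0451
grasp_force: 0.0
```

Call:
carry_out(motion="0 0 0 0.034 -0.0292 0 0.47;0 0 0 0.034 -0.0292 0 0.47;0 0 0 0.034 -0.0292 0 0.47;0 0 0 0.034 -0.0292 0 0.47;0 0 0 0.034 -0.0292 0 0.47")

```text
time_s: 1.35
tcp_pos: [0.4035, -0.0845, 0.2481]
tcp_rot: [[0.925, 0.381, -0.0], [0.381, -0.925, -0.0], [-0.0, -0.0, -1.0]]
ft_force: [-0.5, -1.1, 0.1]
finger_gap: 0.0454
grasp_force: 0.0
```

Call:
carry_out(motion="0 0 0 0.034 -0.0292 0 0.47;0 0 0 0.034 -0.0292 0 0.47;0 0 0 0.034 -0.0292 0 0.47;0 0 0 0.034 -0.0292 0 0.47;0 0 0 0.034 -0.0292 0 0.47")

```text
time_s: 1.98
tcp_pos: [0.5051, 0.1152, 0.2479]
tcp_rot: [[0.925, 0.381, -0.001], [0.381, -0.925, -0.0], [-0.001, 0.0, -1.0]]
ft_force: [0.6, -0.9, 0.0]
finger_gap: 0.0453
grasp_force: 0.0
```

Call:
carry_out(motion="0 0 0.128 0 0 0 0.47;0 0 0.128 0 0 0 0.47;0 0 0.128 0 0 0 0.47;0 0 0.128 0 0 0 0.47;0 0 0.128 0 0 0 0.47")

```text
time_s: 2.6
tcp_pos: [0.5046, 0.1138, 0.2478]
tcp_rot: [[0.968, -0.251, -0.001], [-0.251, -0.968, -0.0], [-0.001, 0.0, -1.0]]
ft_force: [0.0, 0.2, -0.0]
finger_gap: 0.045
grasp_force: 0.0
```

Call:
carry_out(motion="0 0 0 0.0075 0.0288 0 0.47;0 0.0875 0 0 0 0 0.47;0 0.0875 0 0 0 0 0.47;0 0 0 -0.006 0 0.0345 0.47;0 0 0 -0.006 0 0.0345 0.47")

```text
time_s: 3.22
tcp_pos: [0.5048, 0.0841, 0.1774]
tcp_rot: [[0.954, -0.246, 0.169], [-0.243, -0.969, -0.043], [0.175, -0.0, -0.985]]
ft_force: [0.5, 0.4, -0.6]
finger_gap: 0.0453
grasp_force: 0.0
```

Call:
carry_out(motion="0 0 0.002 0 0 0 0.47;0 0 0.002 0 0 0 0.47")

```text
time_s: 3.48
tcp_pos: [0.5056, 0.0841, 0.1797]
tcp_rot: [[0.953, -0.251, 0.17], [-0.247, -0.968, -0.043], [0.176, -0.001, -0.984]]
ft_force: [0.7, 0.3, 0.5]
finger_gap: 0.045
grasp_force: 0.0
```

```bash
python3 - <<'E'
from h import *
s=telemetry.read_state();im,d=grab_frame("wrist");cv2.imwrite("pics/w1.png",im[...,::-1]);P=cloud("wrist",d,s)
np.savez("w1.npz",im=im,d=d,P=P)
print(s["tcp_pos"],s["tcp_rot"].round(3),s["finger_gap"])
m=(P[...,2]>.071)&(P[...,2]<.081)&(np.linalg.norm(P[...,:2]-[.512,.113],axis=-1)<.035)&(d>0)
print(m.sum(), P[m].mean(0) if m.any() else 0, cv2.minAreaRect((P[m][:,:2]*1000).astype(np.float32)) if m.any() else 0)
E
```

```text
[0.50563668 0.08405261 0.17971992] [[ 0.953 -0.251  0.17 ]
 [-0.247 -0.968 -0.043]
 [ 0.176 -0.001 -0.984]] 0.044954864640491476
3133 [0.51485258 0.1130258  0.07576874] ((513.5877075195312, 115.16665649414062), (35.9621696472168, 35.65232467651367), 75.35360717773438)
```

View pics/w1.png

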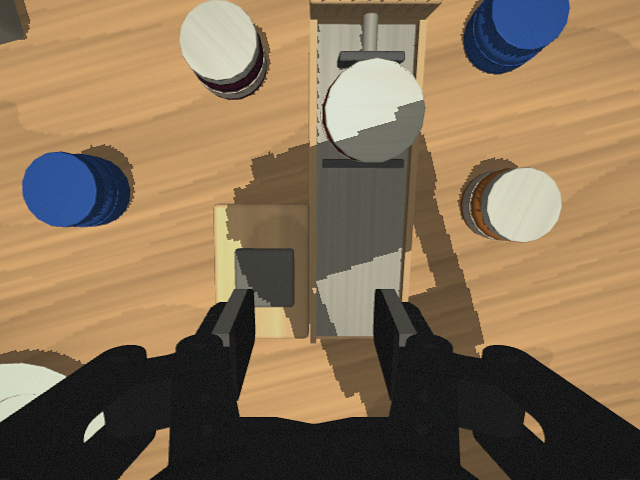

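The wrist view shows the button at (265,278), straight under the left finger. The right finger at (397,292) is over the chute, and the jar at (373,110) sits behind the gate at (362,163). Alignment is good to about 2 mm, so I'll widen the fingers slightly and descend.

Call:
carry_out(motion="0 0 0 -0.0044 0 0.0247 0.42;0 0 0 -0.0044 0 0.0247 0.42;0 0 0 -0.0044 0 0.0247 0.42;0 0 0 0 0 0 0.42")

```text
time_s: 4.03
tcp_pos: [0.5047, 0.084, 0.1026]
tcp_rot: [[0.954, -0.25, 0.167], [-0.247, -0.968, -0.043], [0.173, 0.0, -0.985]]
ft_force: [0.4, 0.2, 0.9]
finger_gap: 0.0493
grasp_force: 0.0
```

```bash
python3 - <<'E'
from h import *
s=telemetry.read_state();im,d=grab_frame("wrist");cv2.imwrite("pics/w2.png",im[...,::-1])
print(s["tcp_pos"],s["ft_force"],s["finger_gap"])
E
```

```text
[0.50465027 0.08400678 0.10259719] [0.42354501 0.15797927 0.85121018] 0.04928617982822768
```

View pics/w2.png

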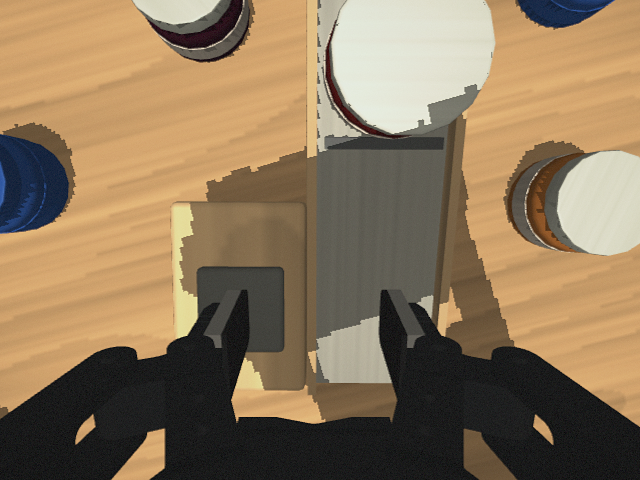

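The left tip at (232,295) is over the button, and the right tip at (400,295) is between the chute walls at columns 316–437.

Call:
carry_out(motion="0 0 0 -0.0005 0 0.003 0.42;0 0 0 -0.0005 0 0.003 0.42;0 0 0 -0.0005 0 0.003 0.42;0 0 0 0 0 0 0.42")

```text
time_s: 4.58
tcp_pos: [0.505, 0.0841, 0.0937]
tcp_rot: [[0.953, -0.25, 0.168], [-0.247, -0.968, -0.043], [0.174, -0.001, -0.985]]
ft_force: [-0.1, 0.0, 0.5]
finger_gap: 0.0493
grasp_force: 0.0
```

Call:
carry_out(motion="0 0 0 -0.0005 0 0.003 0.42;0 0 0 -0.0004 0 0.002 0.42;0 0 0 0 0 0 0.42")

```text
time_s: 4.95
tcp_pos: [0.5053, 0.0841, 0.0889]
tcp_rot: [[0.953, -0.25, 0.169], [-0.247, -0.968, -0.043], [0.175, -0.001, -0.985]]
ft_force: [0.8, 0.6, 1.5]
finger_gap: 0.0496
grasp_force: 0.7
```

Call:
carry_out(motion="0 0 0 -0.0007 0 0.004 0.42;0 0 0 -0.0007 0 0.004 0.42;0 0 0 -0.0004 0 0.002 0.42;0 0 0 0 0 0 0.42")

```text
time_s: 5.45
tcp_pos: [0.5053, 0.0841, 0.079]
tcp_rot: [[0.953, -0.25, 0.169], [-0.247, -0.968, -0.043], [0.175, -0.001, -0.985]]
ft_force: [-1.0, -0.2, 5.1]
finger_gap: 0.0489
grasp_force: 2.7
```

Call:
carry_out(motion="0 0 0 -0.0002 0 0.0012 0.42;0 0 0 0 0 0 0.42;0 0 0 0 0 0 0.42")

```text
time_s: 5.82
tcp_pos: [0.5055, 0.0842, 0.0787]
tcp_rot: [[0.953, -0.25, 0.17], [-0.247, -0.968, -0.043], [0.175, -0.001, -0.985]]
ft_force: [-4.8, -0.5, 11.5]
finger_gap: 0.0492
grasp_force: 5.9
```

```bash
python3 - <<'E'
from h import *
s=telemetry.read_state();im,d=grab_frame("wrist");cv2.imwrite("pics/w3.png",im[...,::-1]);P=cloud("wrist",d,s)
i2,d2=grab_frame("scene");cv2.imwrite("pics/s3.png",cv2.resize(i2[180:330,270:470],None,fx=4,fy=4)[...,::-1])
print(s["tcp_pos"],s["ft_force"],s["finger_gap"],s["grasp_force"])
E
```

```text
[0.5054621  0.08418282 0.0787264 ] [-4.77588871 -0.51099333 11.53766494] 0.04924613567721913 5.926727650221437
```

View pics/w3.png

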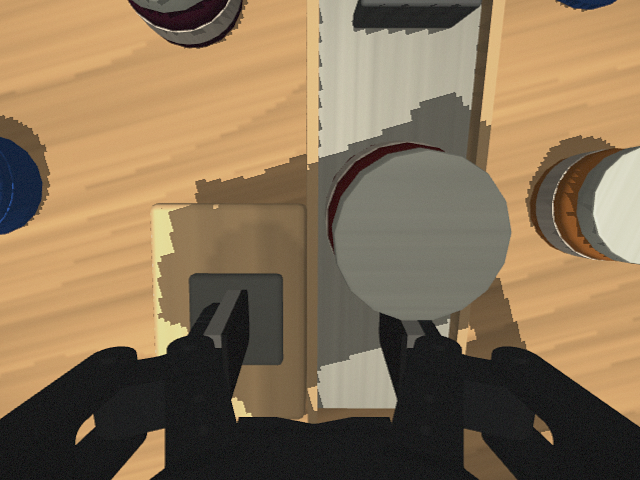

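View pics/s3.png

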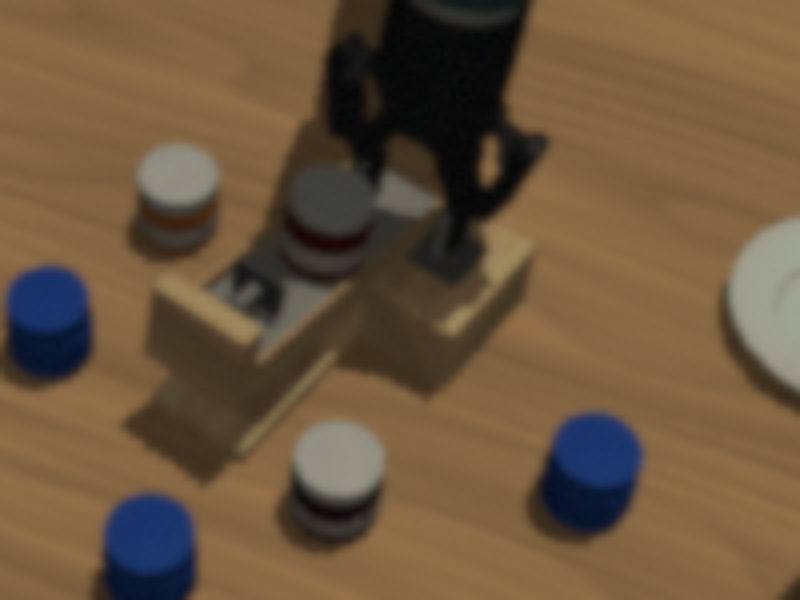

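The jar has popped. It stands upright on the chute, its lid at (422,235) against the right finger at (410,320), with the button bottomed. I'll hold for a moment and then hand in.

Call:
carry_out(motion="0 0 0 0 0 0 0.42;0 0 0 0 0 0 0.42;0 0 0 0 0 0 0.42;0 0 0 0 0 0 0.42;0 0 0 0 0 0 0.42")

```text
time_s: 6.55
tcp_pos: [0.5055, 0.0842, 0.0787]
tcp_rot: [[0.953, -0.25, 0.17], [-0.247, -0.968, -0.043], [0.175, -0.001, -0.985]]
ft_force: [-5.3, -0.4, 10.6]
finger_gap: 0.0495
grasp_force: 5.9
```

```bash
python3 - <<'E'
from h import *
a=cv2.imread("pics/w3.png")[...,::-1]
im,d=grab_frame("wrist");print(np.abs(im.astype(int)-a)[140:330,320:520].mean(),telemetry.read_state()["ft_force"])
print(order.finish_job())
E
```

```text
1.7877456140350878 [-5.3730466  -0.65735397 11.45414178]
the job is handed in; nothing more can be done
None
```

I handed the job in at about 6.6 s with one finger holding the button fully down and the other holding the popped jar upright and at rest on the chute; the judge returned no verdict.

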